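# Pump up the bolt clamp and knock its punch

## Robot

A 6-joint arm with a two-finger parallel gripper is mounted at the origin on the work surface. World frame = base frame: x ahead of the robot, y to its left, z up, the work surface at z = 0. Lengths are in m, angles in degrees, forces in N, time in s.
With the tool pointing down it reaches from about 0.3 to 0.75 m from the base axis. Payload 8.5 kg.
Tool frame: the origin (TCP) lies midway between the tips of the shut fingers; the grasp point (between the pads) lies 19 mm behind it; z points along the fingers, y is the line along which they close (so a half turn about z gives the same grasp; the last joint's range is limited). The gripper opens to 85 mm and grips with 20 to 120 N. Pads are 22 mm wide; open, the fingers measure 114 mm over their backs; the gripper's body (76 mm by 85 mm) begins 54 mm behind the grasp point. The pads swing forward as they close: fully open they stand 13 mm farther back than shut.
Start: joints at [-77.997, 21.807, 74.336, -0, 83.858, -12.336], TCP at [0.227, -0.501, 0.231] pointing down, gripper open.
Joint ranges: [-178.18, 178.18], [-50.72, 133.34], [12.68, 142.11], [-81.47, 261.47], [9.98, 163.14], [-165.26, 165.26]. Speed limits (degrees/s): [136.94, 136.94, 180, 180, 180, 180].

## Interface

Orientations are given as a 3x3 rotation matrix whose columns are the frame's x, y, z axes.
In Python, from rig import observe, optics, order, spotter gives the robot as it stands.
- The arm moves only by the tool move_arm, never from a script. Its argument "series" is text: rows parted by semicolons, each of 5 numbers parted by spaces: the shift along the tool's x, y, z in cm, then the turn about the tool's z in degrees, then the opening, from -1 (shut) to 1 (fully open). A call has 1 to 8 rows; each row is the pose to reach, as a shift and turn from the pose commanded when the call began, along the tool's axes at that moment; what a row does not reach only later rows make up. A row lasts 1/8 s, in which the tool goes at most 62.5 mm and 10.7 degrees, less where a joint would pass 70% of its speed; a pose out of reach is approached as far as the arm can. A call with a gripper value outside its range is refused whole. The fingers move at their own pace and stop on an object; "force" is the grip in N (left out, the last holds). Time passes only in rows, so rows that repeat a pose let the fingers close. It gives the time, the measured TCP pose, the force, the opening and the grip force at its end, in the units of the state.
- observe(): the state, without advancing time (a new reading comes with each control period).
- optics.get_image(name): name is "scene" or "top"; returns a dict with "pixels" (480x640x3 uint8, blue, green, red), "camera_matrix" (3x3 intrinsics, pixels), "rvec" (rotation vector, rad) and "tvec" (3), from world to camera coordinates, as OpenCV has them. Camera axes: x right, y down, z forward; pixel columns grow to the right and rows downward; lengths in m; the calibration is good to about 2 mm. A picture is of the moment at which its call begins. There is no depth.
- order.close_job(): hands the job in; it is judged then, once.
Trained networks look in the newest picture that a camera, given by its name, has taken for a name from the list of things; names that differ only in an ending like _2 or _b are one class to them, and where a whole thing is asked for, a point or a joint stands for the part that bears it (a point fixed in the world has none). Each returns a list of dicts, best first, with "score" (0 to 1); they miss things now and then, are a little off and sometimes report something else, mostly with a low value. They report only what shows in the picture. A call takes as long as a camera call.
- spotter.find_in(thing, camera): "point" ([x, y, z] in m, in world coordinates, good to about 4 mm: the middle of the surface that is visible of it).
- spotter.cut_out(thing, camera): "pixels" (480x640 bool, what is visible of it).
- spotter.mark_of(thing, camera): "point" ([x, y, z] in m, in world coordinates, good to about 4 mm: a listed point, or the origin of a listed thing).
The state is a dict: "time_s": time; "q": joint angles; "qvel": joint speeds; "joint_efforts": joint torques, N m; "position": TCP position; "tool_rot": TCP orientation; "ft_force": force on the tool from outside, world axes, zero at the start; "wrist_torque": the same for the moment, N m; "grip_width": finger opening in m; "gripper_force": force on a finger pad.
Only numpy, scipy, OpenCV 4.12 (cv2) and the standard library are available. Lean on these libraries where they do the work, as an engineer would, in place of code of your own. Each camera call takes 0.05 s, during which the arm holds its last target. There are 200 camera calls.

## Task

Pump the red hand lever through three full strokes, all the way down and all the way back up, so that the orange clamp ram is lifted home (at least 71 mm). Then pull the mallet out of its place under the shelf, stand it on the blue pad and let go, take it again by the shaft, and with its face knock the brass punch pin under the yellow guard right down (at least 9 mm). Stand the mallet back on the blue pad, leave it there, and do not disturb the other things.

Things in the scene. Friction and masses are not known exactly. Their poses are not given: they have to be found in the camera images.
- pump: green hydraulic hand pump, fixed. Origin on the ledge; x from the lever's free end towards its hinge, y from the lever towards the punch pin. In its frame, mm: base plate x -90..150, y -90..130, 12 high; green column x -20..60, y -5..45, to z 235 (its top reaches to x 120); green tank radius 26 at (105, 87), to z 136; lever clevis at (90, -60), to z 124
- guard (a point): centre of the yellow guard over the punch pin, 198 mm above the ledge: two bars 12 mm thick, 40 mm apart, from the column to 26 mm beyond the pin along the pump's y, joined by a cross bar. Underside 192 mm above the ledge. Neither mallet nor gripper passes it from above: slide the mallet's head in level from the pump's +y side, gripper outside
- lever (a joint): angle of the pump's hand lever: 0 fully up (sprung), 0.75 rad fully down at its stop. Hinge at (90, -60, 100) mm in the pump frame, axis along y; 185 mm long, it runs towards the pump's -x, rising 25 degrees when up, falling 18 degrees when down. Pushed at lever_grip it takes about 6 N to start and up to 18 N at the bottom; it springs back up by itself
- ram (a joint): height of the orange clamp ram behind the pump's column (at pump x 95, y 20), 0 to 85 mm; starts at 0 to 4 mm and stays where it is. Each full lever stroke (down past 0.68 rad, having first come back up under 0.06 rad) lifts it one ratchet tooth: to about 27, 51 and then 75 mm; short strokes do not catch the next tooth
- lever_grip (a point): point on the axis of the lever's red round grip (26 mm diameter), 160 mm from the hinge; it moves with the lever, from 168 mm above the ledge (up) to 51 mm (down). Push down on the top of the grip
- pin: brass sprung punch pin, 20 mm diameter, in a 56 x 50 mm steel block (top 45 mm above the ledge) under the yellow guard. Origin: centre of the pin's underside, 45 mm above the ledge when up; its top is 18 mm higher. It slides straight down by up to 12 mm (origin then 33 mm above the ledge), taking 3 to 7 N, and springs back
- mallet: mallet standing on its lower face, about 0.38 kg. Black head with yellow bands, 56 (along shaft) x 48 x 84 mm high; pale wooden shaft 20 wide x 24 mm high along the mallet's +x, from 28 to 170 mm from the head's axis, shaft axis 42 mm above the face. Origin: centre of the head's lower face, z up. Centre of mass 13 mm from the head's axis towards the shaft
- shelf: low wooden shelf, fixed, handles on its rear. Origin on the ledge under the mallet's head, x inwards. Board x 36..186 mm, 200 wide, z 72..80; handles on it from x 115, to z 145. Under it along x a tunnel 60 mm wide hides the mallet's shaft; the head stands outside. Pull the mallet out along the shelf's -x by 145 mm or more, lifted under 12 mm until clear
- pad: blue pad, fixed, 120 x 120 mm, 4 mm thick; origin: centre of its underside on the ledge
- bin_rim (a point): point on the rim of the small tilting steel bin on its pivot stand (130 mm wide, 115 mm above the ledge); a bystander
- scoop: black plastic scoop, 185 mm long, 70 mm wide, 36 mm high; a bystander, origin on its underside
- thread_gauge: flat steel thread gauge, 100 x 24 x 12 mm; a bystander, origin on its underside
- emery_block: slate grey emery block, 100 x 50 x 30 mm; a bystander, origin on its underside
- curling_handle: red plastic curling handle lying on its side, about 80 x 160 mm, 60 mm high; a bystander, origin on its underside

How it is judged:
By the outcome, as a careful person would: the job done as asked, in the order asked, and still so for the second after the job is handed in, with the robot touching nothing.
It also fails if it takes over 72 s, if anything falls off the work surface, if the arm or the gripper's body presses on something with over 40 N, if the wrist force passes 120 N, or if a joint passes its speed limit or range.

## Working session

There is one attempt and no reset: what is moved stays moved. The work goes in short steps, Python scripts to look and compute and a tool call to move; the robot and the scene stay as the last step left them, time stands still between calls to the robot, and variables do not carry over. Pictures are saved under pics/ and viewed, at most 11 in all, crops included, and the job is handed in when it is done.

Besides the shell and the picture viewer there is one more tool, called after "Emit:" as name(argument=value, ...), one argument or row to a line, values as JSON. move_arm: Moves the arm, as the interface text tells. Its arguments: {"type":"object","properties":{"series":{"type":"string"},"force":{"type":"number"}},"required":["series"]}

```bash
mkdir -p pics; ls; python3 - <<'E'
from rig import observe, optics, order, spotter
import cv2
s=observe();print({k:s[k] for k in('time_s','position','tool_rot','grip_width')})
for c in('scene','top'):
    im=optics.get_image(c);cv2.imwrite(f'pics/{c}0.png',im['pixels'])
    R=cv2.Rodrigues(im['rvec'])[0];print(c,im['camera_matrix'].tolist(),(-R.T@im['tvec'].ravel()).round(3),R.round(3).tolist())
    for t in['pump','guard','lever_grip','pin','mallet','shelf','pad','bin_rim','scoop','thread_gauge','emery_block','curling_handle']:
        print(t,[(r['point'].round(3).tolist() if hasattr(r['point'],'round') else r['point'],round(r['score'],2)) for r in spotter.mark_of(t,c)[:2]])
E
```

```text
pics
{'time_s': 0.0, 'position': array([ 0.22658378, -0.50083294,  0.23069575]), 'tool_rot': array([[ 9.11158687e-01,  4.12055535e-01, -2.88488386e-04],
       [ 4.12055490e-01, -9.11157555e-01,  1.47734594e-03],
       [ 3.45890200e-04, -1.46496981e-03, -9.99998867e-01]]), 'grip_width': 0.08554935267220141}
scene [[576.2502157435662, 0.0, 314.2479124176772], [0.0, 576.2502157435662, 236.28090960961677], [0.0, 0.0, 1.0]] [1.48  0.317 1.006] [[-0.427, 0.904, -0.002], [0.581, 0.273, -0.767], [-0.693, -0.329, -0.642]]
pump [([0.5913, -0.2907, 0.001], 0.79)]
guard [([0.6042, -0.2004, 0.1995], 0.89)]
lever_grip [([0.5379, -0.3545, 0.17], 0.9)]
pin [([0.6023, -0.1976, 0.0472], 0.42)]
mallet [([0.5085, 0.1933, -0.0003], 0.86), ([0.3792, -0.0252, 0.003], 0.35)]
shelf [([0.5865, -0.2918, -0.0001], 0.44)]
pad [([0.5097, -0.0192, -0.0028], 0.67)]
bin_rim []
scoop [([0.3392, 0.2425, 0.0007], 0.61)]
thread_gauge [([0.677, 0.0264, -0.0014], 0.84)]
emery_block [([0.3788, -0.0238, 0.0028], 0.82), ([0.3375, 0.2408, 0.0033], 0.71)]
curling_handle [([0.7797, 0.0744, -0.0075], 0.87)]
top [[524.625641622
[... 177 characters left out ...]
2, -0.978]]
pump [([0.5898, -0.2906, 0.0019], 0.74), ([0.6028, -0.1997, 0.2003], 0.41)]
guard [([0.6, -0.1973, 0.1987], 0.93)]
lever_grip [([0.5423, -0.3525, 0.1641], 0.57)]
pin [([0.6834, 0.0241, 0.0002], 0.6), ([0.604, -0.1966, 0.0463], 0.37)]
mallet [([0.513, 0.195, 0.0007], 0.58)]
shelf [([0.6026, -0.1992, 0.2003], 0.22)]
pad [([0.5099, -0.0187, -0.0001], 0.93), ([0.5436, -0.3531, 0.1657], 0.27)]
bin_rim [([0.6171, -0.4915, 0.1134], 0.87)]
scoop [([0.3363, 0.244, -0.0049], 0.97), ([0.38, -0.0275, 0.0015], 0.27)]
thread_gauge [([0.6796, 0.0264, 0.0018], 0.81), ([0.3808, -0.0313, 0.0028], 0.64)]
emery_block [([0.38, -0.0312, 0.0028], 0.71)]
curling_handle [([0.7802, 0.076, -0.0064], 0.62)]
```

View pics/scene0.png

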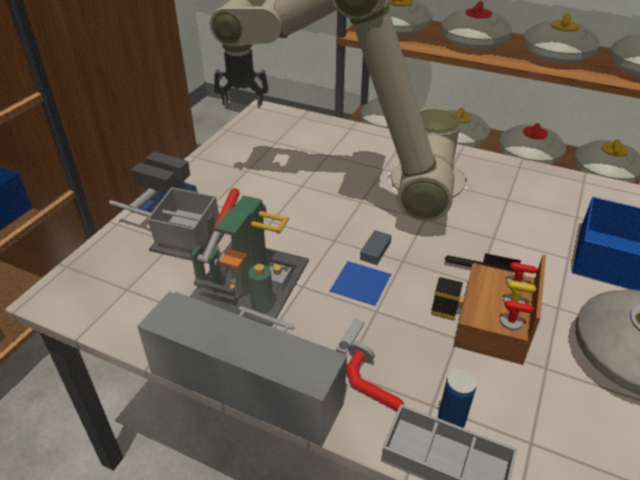

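View pics/top0.png

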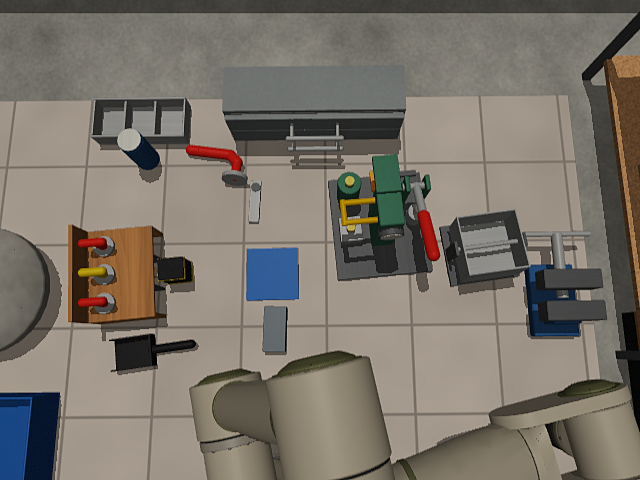

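Both views show the layout. In the top view the lever grip is at (432,240), the guard at (357,212), the pad at (272,273) and the mallet head at (174,269), with the shelf to its left at (115,275). In the scene view the head is at (447,297) and the pump at (240,250). Next I'll fit yaws from the masks.

```bash
cat > h.py <<'E'
from rig import observe, optics, order, spotter
import cv2, numpy as np
from scipy.optimize import minimize
def box(x0,x1,y0,y1,z0,z1): return np.array([[x,y,z] for x in(x0,x1) for y in(y0,y1) for z in(z0,z1)])/1000.
def render(im,boxes,p,z=0):
    c,s=np.cos(p[2]),np.sin(p[2]);m=np.zeros((480*2,640*2),np.uint8)
    K=im['camera_matrix']
    for b in boxes:
        w=np.c_[p[0]+c*b[:,0]-s*b[:,1],p[1]+s*b[:,0]+c*b[:,1],b[:,2]+z]
        q=cv2.projectPoints(w,im['rvec'],im['tvec'],K,None)[0][:,0]
        cv2.fillConvexPoly(m,cv2.convexHull(np.round((q+.5)*32).astype(np.int32)),1,shift=4)
    return m>0
def masks(t,cams=('top','scene')):
    o=[]
    for c in cams:
        im=optics.get_image(c);r=spotter.cut_out(t,c)
        if r: o.append((im,np.kron(r[0]['pixels'].astype(np.uint8),np.ones((2,2),np.uint8))>0,r[0]['score'],c))
    return o
def fit(ms,boxes,p0,z=0):
    def cost(u):
        p=[u[0]/100,u[1]/100,u[2]/10];return sum(1-(a&b).sum()/(a|b).sum() for im,a,_,_ in ms for b in[render(im,boxes,p,z)])
    u0=np.array([p0[0]*100,p0[1]*100,p0[2]*10]);best=None
    for d in(-1,0,1):
        S=np.vstack([u0+[0,0,d]]+[u0+[0,0,d]+e for e in np.diag([1.,1.,1.2])])
        r=minimize(cost,S[0],method='Nelder-Mead',options=dict(initial_simplex=S,xatol=.01,fatol=1e-4))
        if best is None or r.fun<best.fun:best=r
    u=best.x;return np.round([u[0]*10,u[1]*10,np.degrees(u[2]/10),best.fun],2),[(m[3],round(float(m[2]),2)) for m in ms]
E
python3 - <<'E'
from h import *
M=[box(-28,28,-24,24,0,84)]
ms=masks('mallet');print('mallet both',fit(ms,M,[.511,.194,1.6]));print('top',fit(ms[:1],M,[.511,.194,1.6]))
ms=masks('pad');print('pad',fit(ms,[box(-60,60,-60,60,0,4)],[.51,-.019,0]))
P=[box(-90,150,-90,130,0,12),box(-20,60,-5,45,0,235),box(-20,120,-5,45,205,235)]
ms=masks('pump');print('pump',fit(ms,P,[.59,-.291,.05]));print([fit([m],P,[.59,-.291,.05]) for m in ms])
ms=masks('shelf');print('shelf',[fit([m],[box(36,186,-100,100,72,80)],[.511,.194,1.6]) for m in ms])
for t in['bin_rim','lever_grip','guard','pin','mallet','pad','shelf']:
    print(t,[(c,np.round(r['point'],3).tolist(),round(r['score'],2)) for c in('top','scene') for _ in[optics.get_image(c)] for r in spotter.mark_of(t,c)[:1]])
E
```

```text
mallet both (array([5.1134e+02, 1.9609e+02, 9.2000e+01, 1.9000e-01]), [('top', 0.9), ('scene', 0.69)])
top (array([5.1143e+02, 1.9757e+02, 9.4440e+01, 8.0000e-02]), [('top', 0.9)])
pad (array([ 5.0896e+02, -1.7070e+01,  7.2000e-01,  8.0000e-02]), [('top', 0.92), ('scene', 0.73)])
pump (array([ 5.9264e+02, -2.9149e+02,  4.8700e+00,  2.9000e-01]), [('top', 0.86), ('scene', 0.6)])
[(array([ 5.9424e+02, -2.9101e+02,  5.3500e+00,  7.0000e-02]), [('top', 0.86)]), (array([ 5.7862e+02, -2.9478e+02,  8.9000e-01,  2.0000e-01]), [('scene', 0.6)])]
shelf [(array([5.0640e+02, 2.0692e+02, 9.3510e+01, 2.2000e-01]), [('top', 0.71)]), (array([5.5731e+02, 2.0319e+02, 8.9870e+01, 2.7000e-01]), [('scene', 0.85)])]
bin_rim [('top', [0.619, -0.492, 0.109], 0.68), ('scene', [0.614, -0.489, 0.112], 0.63)]
lever_grip [('top', [0.543, -0.352, 0.165], 0.75), ('scene', [0.539, -0.352, 0.17], 0.71)]
guard [('top', [0.604, -0.2, 0.197], 0.76), ('scene', [0.587, -0.293, 0.001], 0.64)]
pin [('top', [0.68, 0.023, 0.004], 0.59), ('scene', [0.603, -0.197, 0.043], 0.38)]
mallet [('top', [0.511, 0.193, 0.001], 0.94), ('scene', [0.51, 0.19, -0.001], 0.83)]
pad [('top', [0.507, -0.019, 0.001], 0.6), ('scene', [0.511, -0.022, -0.005], 0.74)]
shelf [('scene', [0.51, 0.194, -0.002], 0.41)]
```

Emit:
move_arm(
  series="4.3 0 0 -8.9 -1; 8.7 0 0 -17.8 -1; 13 0 0 -26.6 -1; 17.3 0 0 -35.5 -1; 21.6 -0.2 0 -44.4 -1; 26 -0.3 0 -53.2 -1; 30.3 -0.4 0 -62 -1; 34.6 -0.4 0 -71 -1",
  force=60,
)

```text
time_s: 4.5
position: [0.5415, -0.3541, 0.2313]
tool_rot: [[-0.098, 0.995, -0.0], [0.995, 0.098, -0.0], [-0.0, -0.0, -1.0]]
ft_force: [0.9, -0.4, -0.5]
grip_width: 0.0001
gripper_force: 0.0
```

```bash
python3 - <<'E'
from h import *
s=observe();print(s['time_s'],s['position'].round(4),s['tool_rot'].round(3).tolist(),s['q'].round(1),s['grip_width'],s['ft_force'].round(2))
im=optics.get_image('top');print([(c,np.round(r['point'],3).tolist(),round(r['score'],2)) for c in('top','scene') for _ in[optics.get_image(c)] for r in spotter.mark_of('lever_grip',c)[:1]])
cv2.imwrite('pics/t1.png',cv2.resize(im['pixels'][130:330,300:560],None,fx=2.5,fy=2.5))
E
```

```text
4.5 [ 0.5415 -0.3541  0.2313] [[-0.098, 0.995, -0.0], [0.995, 0.098, -0.0], [-0.0, -0.0, -1.0]] [-43.6  31.9  57.2  -0.   90.9 -49.3] 0.0001111554260386301 [ 0.93 -0.41 -0.55]
[('top', [0.543, -0.351, 0.167], 0.72), ('scene', [0.539, -0.353, 0.171], 0.91)]
```

View pics/t1.png

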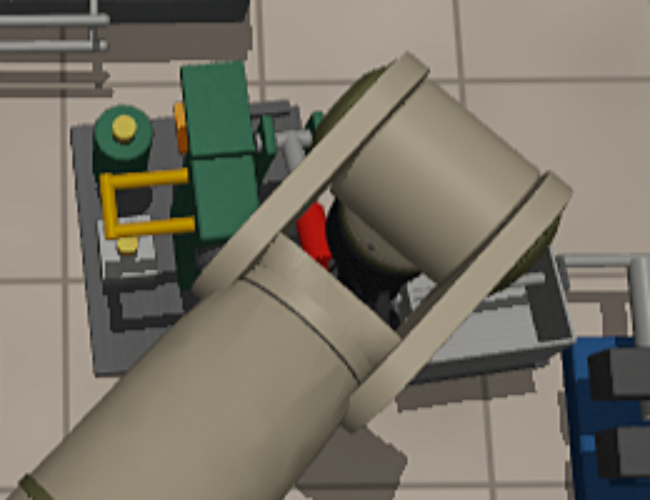

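The top crop shows the arm over the lever. The red grip end is at about (315,235) in the crop, and the wrist yoke spans (330,60) to (570,210), near the column. I'll check wrist clearance before going down.

```bash
python3 - <<'E'
import numpy as np,cv2
from h import *
im=optics.get_image('scene');cv2.imwrite('pics/s1.png',cv2.resize(im['pixels'][0:330,60:500],None,fx=1.8,fy=1.8))
K=im['camera_matrix'];R=cv2.Rodrigues(im['rvec'])[0];C=-R.T@im['tvec'].ravel()
def px(p): return cv2.projectPoints(np.array([p],float),im['rvec'],im['tvec'],K,None)[0].ravel().round(1)
for o in(.06,.075,.09):
  for z in(.4,.45,.5,.55): print(o,z,px([.227+o*.978,-.501+o*.208,z]),px([.5415,-.354,z]))
print('depth',(R@np.array([.3,-.485,.45])+im['tvec'].ravel())[2])
E
```

```text
0.06 0.4 [229.9  61.6] [220.7 115.6]
0.06 0.45 [228.   42.4] [218.2  94.5]
0.06 0.5 [226.   22.5] [215.6  72.2]
0.06 0.55 [223.9   1.6] [212.8  48.7]
0.075 0.4 [227.9  63.9] [220.7 115.6]
0.075 0.45 [225.9  44.7] [218.2  94.5]
0.075 0.5 [223.9  24.6] [215.6  72.2]
0.075 0.55 [221.7   3.6] [212.8  48.7]
0.09 0.4 [225.9  66.3] [220.7 115.6]
0.09 0.45 [223.9  47. ] [218.2  94.5]
0.09 0.5 [221.7  26.8] [215.6  72.2]
0.09 0.55 [219.5   5.6] [212.8  48.7]
depth 1.43814146342056
```

View pics/s1.png

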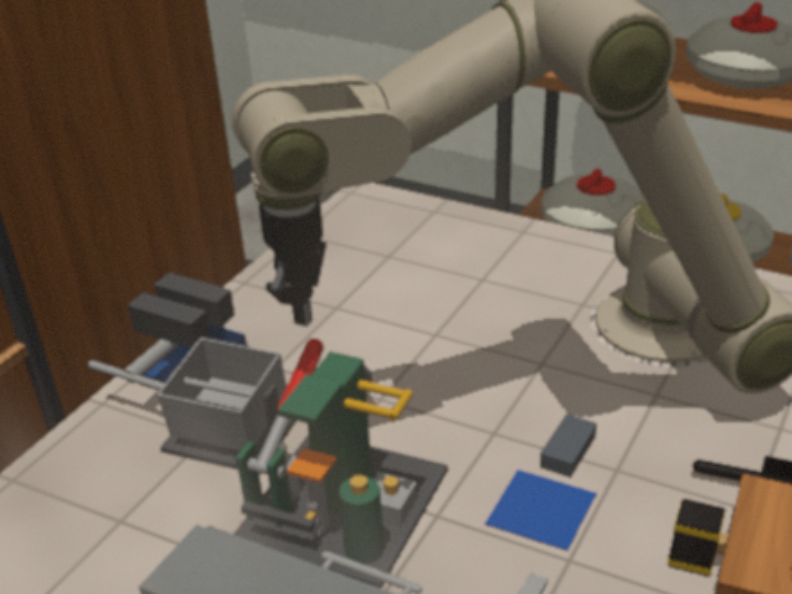

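The wrist axis is about 0.27 m above the TCP, so it clears the column top by about 45 mm at the bottom of the stroke. In the crop the fingers, at (300,310), stand over the red grip end at (315,345). First stroke.

Emit:
move_arm(
  series="0 0 4 0 -1; 0 -0.3 6.5 0 -1; 0 -0.7 8.5 0 -1; 0 -1 10.5 0 -1; 0 -1.1 12.5 0 -1; 0 -1.1 14.5 0 -1; 0 -1 16 0 -1; 0 -1 16.7 0 -1",
)

```text
time_s: 5.8
position: [0.5308, -0.3576, 0.0666]
tool_rot: [[-0.09, 0.996, 0.005], [0.996, 0.09, -0.003], [-0.004, 0.004, -1.0]]
ft_force: [3.9, 2.4, 15.0]
grip_width: 0.0001
gripper_force: 6.5
```

Emit:
move_arm(
  series="0 0 0.3 0 -1; 0 0 0.5 0 -1; 0 0 0.5 0 -1",
)

```text
time_s: 6.18
position: [0.5316, -0.3576, 0.0638]
tool_rot: [[-0.091, 0.996, 0.007], [0.996, 0.091, -0.005], [-0.006, 0.007, -1.0]]
ft_force: [1.5, 3.9, 22.1]
grip_width: -0.0002
gripper_force: 10.1
```

Emit:
move_arm(
  series="0 -0.1 -2 0 -1; 0 -0.1 -5 0 -1; 0 0.1 -8 0 -1; 0 0.5 -11 0 -1; 0 0.9 -13.2 0 -1; 0 0.9 -13.2 0 -1",
)

```text
time_s: 6.92
position: [0.539, -0.356, 0.1931]
tool_rot: [[-0.091, 0.996, 0.003], [0.996, 0.091, -0.003], [-0.003, 0.002, -1.0]]
ft_force: [1.4, -0.6, -0.8]
grip_width: 0.0
gripper_force: 0.0
```

```bash
python3 - <<'E'
from h import *
s=observe();print(s['time_s'],s['position'].round(4),s['ft_force'].round(1))
im=optics.get_image('scene');cv2.imwrite('pics/s2.png',cv2.resize(im['pixels'][170:340,130:330],None,fx=2.5,fy=2.5))
print([(np.round(r['point'],3).tolist(),round(r['score'],2)) for r in spotter.find_in('ram','scene')[:2]])
print([(np.round(r['point'],3).tolist(),round(r['score'],2)) for r in spotter.mark_of('lever_grip','scene')[:2]])
E
```

```text
6.925 [ 0.539  -0.356   0.1931] [ 1.4 -0.6 -0.8]
[([0.687, -0.254, 0.162], 0.6)]
[([0.54, -0.356, 0.168], 0.96)]
```

View pics/s2.png

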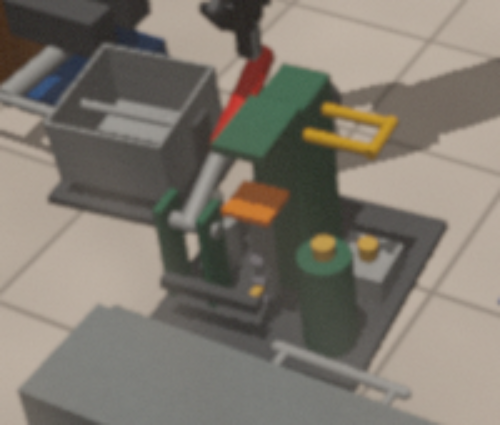

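The ram moved from scene pixel row 258 to 251, which is about one tooth, and the lever is back up. Second stroke.

Emit:
move_arm(
  series="0 -0.4 -0.8 0 -1; 0 -0.4 2 0 -1; 0 -0.8 5 0 -1; 0 -1 8 0 -1; 0 -1 11 0 -1; 0 -0.9 13.2 0 -1; 0 -0.9 13.3 0 -1; 0 -0.9 13.3 0 -1",
)

```text
time_s: 8.07
position: [0.5313, -0.3575, 0.0631]
tool_rot: [[-0.093, 0.996, 0.005], [0.996, 0.093, -0.006], [-0.006, 0.004, -1.0]]
ft_force: [-4.7, 1.8, 27.1]
grip_width: 0.0002
gripper_force: 14.1
```

Emit:
move_arm(
  series="0 -0.1 -2 0 -1; 0 -0.1 -5 0 -1; 0 0.1 -8 0 -1; 0 0.5 -11 0 -1; 0 0.9 -13.5 0 -1; 0 0.9 -13.5 0 -1; 0 0.9 -13.5 0 -1",
)

```text
time_s: 8.95
position: [0.5387, -0.3547, 0.192]
tool_rot: [[-0.093, 0.996, -0.002], [0.996, 0.093, 0.001], [0.002, -0.002, -1.0]]
ft_force: [-0.5, 0.5, -0.4]
grip_width: -0.0003
gripper_force: 0.0
```

Emit:
move_arm(
  series="0 -0.4 -0.8 0 -1; 0 -0.4 2 0 -1; 0 -0.8 5 0 -1; 0 -1 8 0 -1; 0 -1 11 0 -1; 0 -0.9 13.2 0 -1; 0 -0.9 13.5 0 -1; 0 -0.9 13.5 0 -1",
)

```text
time_s: 9.95
position: [0.5313, -0.3574, 0.0631]
tool_rot: [[-0.093, 0.996, 0.005], [0.996, 0.093, -0.006], [-0.006, 0.004, -1.0]]
ft_force: [-4.7, 2.3, 28.9]
grip_width: 0.0001
gripper_force: 14.5
```

Emit:
move_arm(
  series="0 -0.1 -2 0 -1; 0 -0.1 -5 0 -1; 0 0.1 -8 0 -1; 0 0.5 -11 0 -1; 0 0.9 -14 0 -1; 0 0.9 -17 0 -1; 0 0.9 -18 0 -1; 0 0.9 -18 0 -1",
)

```text
time_s: 10.95
position: [0.5391, -0.355, 0.2379]
tool_rot: [[-0.093, 0.996, -0.0], [0.996, 0.093, 0.0], [0.0, -0.0, -1.0]]
ft_force: [0.0, 0.7, 0.3]
grip_width: -0.0002
gripper_force: 0.0
```

```bash
python3 - <<'E'
from h import *
s=observe();print(s['time_s'],s['position'].round(4),s['ft_force'].round(1))
im=optics.get_image('scene');cv2.imwrite('pics/s3.png',cv2.resize(im['pixels'][170:340,130:330],None,fx=2.5,fy=2.5))
print([(np.round(r['point'],3).tolist(),round(r['score'],2)) for r in spotter.find_in('ram','scene')[:2]])
E
```

```text
10.95 [ 0.5391 -0.355   0.2379] [0.  0.7 0.3]
[([0.689, -0.256, 0.169], 0.89)]
```

View pics/s3.png

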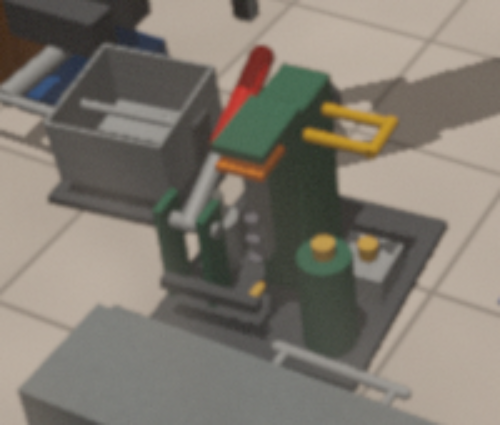

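The ram has risen about 18 px (roughly 48 mm) over the last two strokes and its plate now sits under the column top, so it is at about 75 mm. Moving over to the mallet, high up.

Emit:
move_arm(
  series="0 0 -4 0 0; 2 0 -7 0 0; 8 0.3 -7 0.3 1; 14 0.6 -7 0.6 1; 20 0.9 -7 0.9 1; 26 1.2 -7 1.2 1; 32 1.4 -7 1.2 1; 38 1.6 -7 1.2 1",
)

```text
time_s: 12.05
position: [0.5192, 0.0268, 0.3072]
tool_rot: [[-0.072, 0.997, -0.002], [0.997, 0.072, 0.0], [0.001, -0.002, -1.0]]
ft_force: [0.4, -0.4, -0.1]
grip_width: 0.0851
gripper_force: 0.0
```

Emit:
move_arm(
  series="6 0.3 0 0 1; 12 0.5 0 0 1; 16 0.7 2 0 1; 17 0.8 6 0 1; 17 0.8 10 0 1; 17 0.8 12 0 1; 17 0.8 12 0 1",
)

```text
time_s: 12.92
position: [0.5146, 0.1949, 0.1862]
tool_rot: [[-0.072, 0.997, -0.005], [0.997, 0.072, -0.001], [-0.0, -0.005, -1.0]]
ft_force: [0.5, -1.1, -0.8]
grip_width: 0.0856
gripper_force: 0.0
```

```bash
python3 - <<'E'
from h import *
im=optics.get_image('scene')
a,b=[cv2.projectPoints(np.array([[.68,-.26,z]]),im['rvec'],im['tvec'],im['camera_matrix'],None)[0].ravel() for z in(.1,.148)];print('ram px per 48mm',(a-b)*2.5)
s=observe();print(s['time_s'],s['position'].round(4),s['tool_rot'][:,:2].round(3).tolist(),s['grip_width'],s['ft_force'].round(1),s['q'].round())
print([(np.round(r['point'],3).tolist(),round(r['score'],2)) for r in spotter.mark_of('mallet','scene')[:2]])
cv2.imwrite('pics/s4.png',im['pixels'])
E
```

```text
ram px per 48mm [ 4.72849397 39.07419632]
12.975 [0.5153 0.1949 0.1877] [[-0.072, 0.997], [0.997, 0.072], [-0.0, -0.002]] 0.08550254555798895 [-0.   0.3  0.6] [ 8. 24. 78.  0. 78.  4.]
[([0.508, 0.197, 0.002], 0.7), ([0.507, -0.02, -0.001], 0.34)]
```

View pics/s4.png

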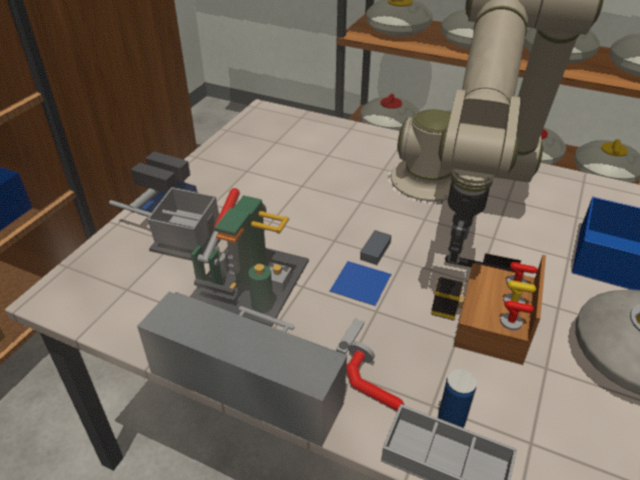

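The scene shows the open gripper at (455,265) above the head at (447,297), with the ram plate up under the column top at (232,238). Going down and gripping the head.

Emit:
move_arm(
  series="0 -0.4 4 0 1; 0 -0.4 8 0 1; 0 -0.4 12 0 1; 0 -0.4 14.5 0 1; 0 -0.4 15 0 1; 0 -0.4 15 0 1",
  force=80,
)

```text
time_s: 13.78
position: [0.5123, 0.1948, 0.0394]
tool_rot: [[-0.072, 0.997, 0.002], [0.997, 0.072, 0.0], [0.0, 0.002, -1.0]]
ft_force: [1.0, -0.3, 0.8]
grip_width: 0.0854
gripper_force: 0.0
```

Emit:
move_arm(
  series="0 0 0 0 -1; 0 0 0 0 -1; 0 0 0 0 -1; 0 0 0 0 -1; 0 0 0 0 -1; 0 0 0 0 -1",
  force=80,
)

```text
time_s: 14.52
position: [0.5121, 0.1949, 0.0394]
tool_rot: [[-0.072, 0.997, 0.002], [0.997, 0.072, 0.0], [0.0, 0.002, -1.0]]
ft_force: [0.4, 0.4, 6.2]
grip_width: 0.0475
gripper_force: 83.1
```

Emit:
move_arm(
  series="0 0 -0.4 0 -1; 0 0 -0.8 0 -1; -2 0 -0.9 0 -1; -5 0 -0.9 0 -1; -8.5 0 -0.9 0 -1; -12 0 -0.9 0 -1; -15 0 -0.9 0 -1; -16.5 0 -1 0 -1",
)

```text
time_s: 15.52
position: [0.5235, 0.0289, 0.0483]
tool_rot: [[-0.071, 0.997, -0.0], [0.997, 0.071, 0.0], [0.0, -0.0, -1.0]]
ft_force: [0.1, 1.0, -3.6]
grip_width: 0.047
gripper_force: 82.4
```

Emit:
move_arm(
  series="-2 -0.6 -0.5 0 -1; -4 -1.5 -0.5 0 -1; -4.8 -1.8 0 0 -1; -4.8 -1.8 0.4 0 -1; -4.8 -1.8 0.6 0 -1; -4.8 -1.8 0.6 0 -1",
)

```text
time_s: 16.27
position: [0.5089, -0.0186, 0.0434]
tool_rot: [[-0.073, 0.997, 0.0], [0.997, 0.073, -0.001], [-0.001, -0.0, -1.0]]
ft_force: [-7.0, -3.8, 13.4]
grip_width: 0.0473
gripper_force: 83.8
```

Emit:
move_arm(
  series="0 0 -0.1 0 0.5; 0 0 -0.1 0 1; 0 0 -0.1 0 1; 0 0 -3 0 1; 0 0 -7 0 1; 2 0 -11 0 1; 6 0 -11 0 1; 9 0 -11 0 1",
)

```text
time_s: 17.27
position: [0.5024, 0.0721, 0.1527]
tool_rot: [[-0.072, 0.997, 0.001], [0.997, 0.072, 0.0], [0.0, 0.001, -1.0]]
ft_force: [0.6, -0.4, 0.4]
grip_width: 0.0852
gripper_force: 0.0
```

```bash
python3 - <<'E'
from h import *
s=observe();print(s['time_s'],s['position'].round(4),s['tool_rot'][:,:2].round(3).tolist(),s['grip_width'],s['ft_force'].round(1))
M=[box(-28,28,-24,24,0,84),box(28,170,-10,10,30,54)]
for c in('scene','top'):
    ms=masks('mallet',(c,))
    if ms: print(c,fit(ms,M,[.509,-.0186,1.64],.004))
    print([(np.round(r['point'],3).tolist(),round(r['score'],2)) for r in spotter.mark_of('mallet',c)[:2]])
im=optics.get_image('scene');cv2.imwrite('pics/s5.png',cv2.resize(im['pixels'][170:370,300:560],None,fx=2.5,fy=2.5))
E
```

```text
17.275 [0.5024 0.0721 0.1527] [[-0.072, 0.997], [0.997, 0.072], [0.0, 0.001]] 0.08519262444391305 [ 0.6 -0.4  0.4]
scene (array([ 5.0839e+02, -1.8680e+01,  9.5040e+01,  6.0000e-02]), [('scene', 0.91)])
[([0.508, -0.021, 0.003], 0.63)]
top (array([ 5.0938e+02, -1.6860e+01,  9.5170e+01,  3.0000e-01]), [('top', 0.97)])
[([0.51, -0.02, 0.003], 0.59)]
```

View pics/s5.png

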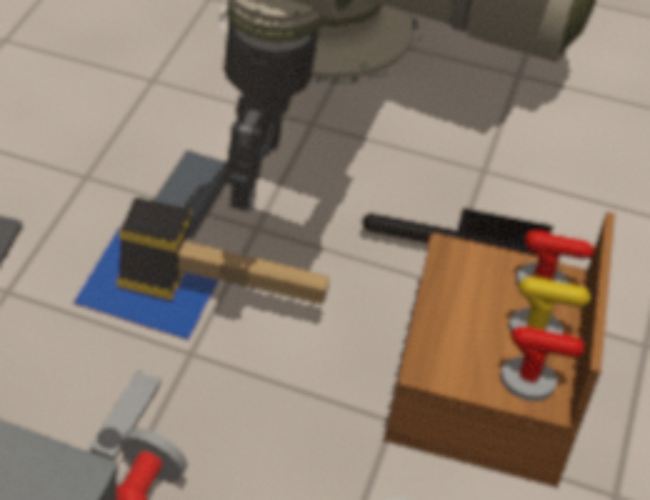

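The crop shows the mallet standing upright and free on the pad, with its head at (155,250) and its shaft pointing toward the shelf at (260,270). Taking it by the shaft.

Emit:
move_arm(
  series="0 0.1 4 0 1; 0 0.1 8 0 1; 0 0.1 11.5 0 1; 0 0.1 12.8 0 1; 0 0.1 12.8 0 1; 0 0.1 12.8 0 0; 0 0.1 12.8 0 -0.5; 0 0.1 12.8 0 -1",
  force=120,
)

```text
time_s: 18.62
position: [0.5037, 0.0708, 0.0249]
tool_rot: [[-0.072, 0.997, 0.001], [0.997, 0.072, -0.0], [-0.0, 0.001, -1.0]]
ft_force: [0.6, 0.1, 0.8]
grip_width: 0.0325
gripper_force: 0.0
```

Emit:
move_arm(
  series="0 0 0 0 -1; 0 0 0 0 -1; 0 0 0 0 -1; 0 0 0 0 -1; 0 0 0 0 -1",
  force=120,
)

```text
time_s: 19.25
position: [0.5035, 0.0709, 0.0247]
tool_rot: [[-0.072, 0.997, 0.0], [0.997, 0.072, -0.0], [-0.0, 0.0, -1.0]]
ft_force: [-2.4, 0.3, 5.8]
grip_width: 0.0185
gripper_force: 116.8
```

Emit:
move_arm(
  series="0 0 -1 0 -1; 0 0 -3 0 -1; 0 0 -6 0 -1; 0 1 -8.2 0 -1; -1.5 3.5 -8.2 -1 -1; -3 6 -8.2 -1 -1; -3.6 7.5 -8.2 -1 -1; -3.6 7.5 -8.2 -1 -1",
)

```text
time_s: 20.25
position: [0.5811, 0.0401, 0.106]
tool_rot: [[-0.089, 0.996, -0.001], [0.996, 0.089, 0.0], [0.0, -0.001, -1.0]]
ft_force: [-0.8, -0.3, -5.1]
grip_width: 0.0185
gripper_force: 117.6
```

```bash
python3 - <<'E'
from h import *
s=observe();print(s['time_s'],s['position'].round(4),s['tool_rot'].round(3).tolist(),s['grip_width'],s['ft_force'].round(1))
p=s['position']-.0895*s['tool_rot'][:,0];print('pred head',p.round(4))
M=[box(-28,28,-24,24,0,84),box(28,170,-10,10,30,54)]
ms=masks('mallet',('scene',))
for z in(.075,.08,.085,.09,.095):print(z,fit(ms,M,[p[0],p[1],1.66],z)[0])
for c in('scene','top'):
    im=optics.get_image(c);print(c,[(t,np.round(r['point'],3).tolist(),round(r['score'],2)) for t in('mallet','guard','pin') for r in spotter.mark_of(t,c)[:2]])
    if c=='scene':cv2.imwrite('pics/s6.png',cv2.resize(im['pixels'][150:350,180:480],None,fx=2.5,fy=2.5))
E
```

```text
20.25 [0.5811 0.0401 0.106 ] [[-0.089, 0.996, -0.001], [0.996, 0.089, 0.0], [0.0, -0.001, -1.0]] 0.01851834680172003 [-0.8 -0.3 -5.1]
pred head [ 0.589  -0.049   0.1059]
0.075 [ 5.792e+02 -5.418e+01  9.483e+01  1.600e-01]
0.08 [ 5.8514e+02 -5.2020e+01  9.4920e+01  1.6000e-01]
0.085 [ 5.8994e+02 -4.9800e+01  9.4920e+01  1.7000e-01]
0.09 [ 5.9191e+02 -4.8760e+01  9.3910e+01  1.7000e-01]
0.095 [ 5.9735e+02 -4.6060e+01  9.4230e+01  1.8000e-01]
scene [('mallet', [0.342, 0.245, -0.0], 0.52), ('guard', [0.604, -0.2, 0.2], 0.58), ('pin', [0.601, -0.198, 0.044], 0.58)]
top [('mallet', [0.589, -0.048, 0.085], 0.98), ('guard', [0.604, -0.201, 0.202], 0.77), ('pin', [0.607, -0.197, 0.046], 0.49), ('pin', [0.376, -0.028, 0.005], 0.2)]
```

View pics/s6.png

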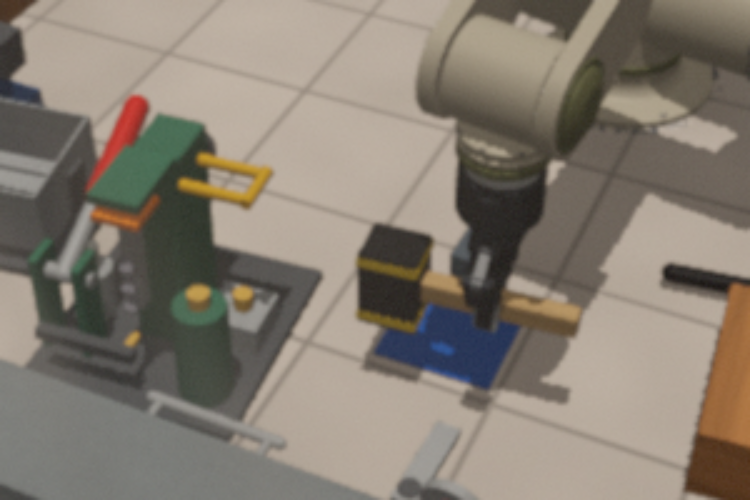

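The crop shows the mallet held level with its head at (395,280), in line with the guard at (235,185) and the pin at (243,297). Sliding it in level.

Emit:
move_arm(
  series="-2 0 0 0 -1; -5 0 0 0 -1; -8 0 0 0 -1; -10.5 0 0 0 -1; -12.5 0 0 0 -1; -14.2 0 0 0 -1; -15 0 0 0 -1; -15 0 0 0 -1",
)

```text
time_s: 21.75
position: [0.5943, -0.1092, 0.1062]
tool_rot: [[-0.089, 0.996, -0.0], [0.996, 0.089, 0.0], [0.0, -0.0, -1.0]]
ft_force: [0.2, 0.6, -4.6]
grip_width: 0.0184
gripper_force: 117.6
```

Emit:
move_arm(
  series="0 0 0.8 0 -1; 0 0 1.6 0 -1; 0 0 2.2 0 -1; 0 0 2.8 0 -1; 0 0 3.2 0 -1; 0 0 3.5 0 -1; 0 0 3.5 0 -1",
)

```text
time_s: 22.62
position: [0.5945, -0.1089, 0.0718]
tool_rot: [[-0.09, 0.996, 0.001], [0.996, 0.09, -0.0], [-0.0, 0.001, -1.0]]
ft_force: [-2.7, 3.7, 4.6]
grip_width: 0.0188
gripper_force: 118.9
```

Emit:
move_arm(
  series="0 0 0.2 0 -1; 0 0 0.4 0 -1; 0 0 0.4 0 -1",
)

```text
time_s: 23.0
position: [0.5949, -0.1083, 0.07]
tool_rot: [[-0.09, 0.996, 0.003], [0.996, 0.09, -0.001], [-0.001, 0.003, -1.0]]
ft_force: [-7.2, 10.8, 18.9]
grip_width: 0.0183
gripper_force: 121.4
```

```bash
python3 - <<'E'
from h import *
s=observe();print(s['time_s'],s['position'].round(4),s['ft_force'].round(1),s['wrist_torque'].round(2))
im=optics.get_image('scene');cv2.imwrite('pics/s7.png',cv2.resize(im['pixels'][190:320,200:380],None,fx=4,fy=4))
for c in('scene','top'):
    optics.get_image(c);print(c,[(t,np.round(r['point'],3).tolist(),round(r['score'],2)) for t in('mallet','pin') for r in spotter.mark_of(t,c)[:2]])
E
```

```text
23.0 [ 0.5949 -0.1083  0.07  ] [-7.2 10.8 18.9] [ 0.4   1.15 -0.46]
scene [('mallet', [0.6, -0.198, 0.052], 0.6)]
top [('mallet', [0.6, -0.203, 0.048], 0.97), ('mallet', [0.62, -0.492, 0.11], 0.24)]
```

View pics/s7.png

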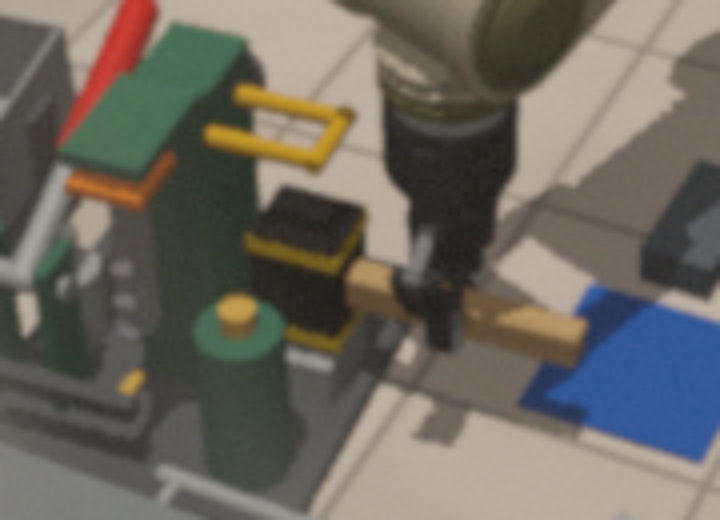

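The picture shows the head under the guard at (305,270), down on the pin and close above the block. The net push is about 23 N, well over the pin's 7 N, so the pin has bottomed. Raising and backing out.

Emit:
move_arm(
  series="0 0 -1.5 0 -1; 0 0 -3 0 -1; 0 0 -3.9 0 -1; 0 0 -3.9 0 -1; 3 0 -3.9 0 -1; 7 0 -3.9 0 -1; 11 0 -3.9 0 -1; 15 0 -3.9 0 -1",
)

```text
time_s: 24.35
position: [0.5804, 0.0415, 0.1056]
tool_rot: [[-0.089, 0.996, -0.001], [0.996, 0.089, 0.0], [0.0, -0.001, -1.0]]
ft_force: [-0.3, 0.2, -4.0]
grip_width: 0.0182
gripper_force: 117.6
```

Emit:
move_arm(
  series="1 -2 0 1 -1; 2 -5 0 1 -1; 2.3 -8 0 1 -1; 2.3 -8 0 1 -1; 2.3 -8 0 1 -1",
)

```text
time_s: 24.98
position: [0.4998, 0.0559, 0.1063]
tool_rot: [[-0.072, 0.997, 0.001], [0.997, 0.072, -0.0], [-0.0, 0.001, -1.0]]
ft_force: [0.6, -0.4, -5.0]
grip_width: 0.0182
gripper_force: 117.9
```

```bash
python3 - <<'E'
from h import *
s=observe();T=s['tool_rot'];print(s['time_s'],s['position'].round(4),T.round(4).tolist(),s['ft_force'].round(1))
d=np.array([.5035,.0709,.0247])-s['position'];print('shift cm',(T.T@d*100).round(2))
M=[box(-28,28,-24,24,0,84),box(28,170,-10,10,30,54)];p=s['position']-.0895*T[:,0]
for c in('scene','top'):
    optics.get_image(c);print(c,[(np.round(r['point'],3).tolist(),round(r['score'],2)) for r in spotter.mark_of('mallet',c)[:1]])
    ms=masks('mallet',(c,));print(p.round(3),fit(ms,M,[p[0],p[1],1.65],p[2]-.0207))
E
```

```text
24.975 [0.4998 0.0559 0.1063] [[-0.072, 0.9974, 0.0007], [0.9974, 0.072, -0.0001], [-0.0001, 0.0007, -1.0]] [ 0.6 -0.4 -5. ]
shift cm [1.47 0.47 8.16]
scene [([0.504, -0.034, 0.087], 0.86)]
[ 0.506 -0.033  0.106] (array([ 5.0567e+02, -3.4560e+01,  9.3760e+01,  1.9000e-01]), [('scene', 0.62)])
top [([0.506, -0.031, 0.082], 0.61)]
[ 0.506 -0.033  0.106] (array([ 5.0583e+02, -3.1490e+01,  9.4450e+01,  3.9000e-01]), [('top', 0.96)])
```

Emit:
move_arm(
  series="0.8 0.2 2 0 -1; 1.5 0.5 4.5 0 -1; 1.5 0.5 6.5 0 -1; 1.5 0.5 7.4 0 -1; 1.5 0.5 7.9 0 -1; 1.5 0.5 8.2 0 -1; 1.5 0.5 8.2 0 -1",
)

```text
time_s: 26.25
position: [0.5034, 0.0713, 0.0251]
tool_rot: [[-0.072, 0.997, 0.001], [0.997, 0.072, -0.0], [-0.0, 0.001, -1.0]]
ft_force: [-1.1, 0.4, -1.2]
grip_width: 0.0185
gripper_force: 118.8
```

Emit:
move_arm(
  series="0 0 0.1 0 -1; 0 0 0.1 0 -1; 0 0 0.1 0 -0.4; 0 0 0.1 0 0; 0 0 0.1 0 0.5; 0 0 0.1 0 1; 0 0 0.1 0 1; 0 0 0.1 0 1",
)

```text
time_s: 27.25
position: [0.503, 0.0714, 0.0233]
tool_rot: [[-0.072, 0.997, -0.0], [0.997, 0.072, 0.0], [0.0, -0.0, -1.0]]
ft_force: [-0.5, 0.0, -0.7]
grip_width: 0.0855
gripper_force: 0.0
```

Emit:
move_arm(
  series="0 0 -2 0 1; 0 0 -5 0 1; 0 0 -9 0 1; 0 0 -14 0 1; 4 0 -18 0 1; 8 0 -18 0 1; 8 0 -18 0 1",
)

```text
time_s: 28.12
position: [0.4968, 0.1531, 0.2036]
tool_rot: [[-0.075, 0.997, 0.001], [0.997, 0.075, 0.0], [0.0, 0.001, -1.0]]
ft_force: [0.4, -0.2, 0.3]
grip_width: 0.0851
gripper_force: 0.0
```

```bash
python3 - <<'E'
from h import *
s=observe();print(s['time_s'],s['position'].round(4),s['grip_width'],s['ft_force'].round(1))
im=optics.get_image('scene');cv2.imwrite('pics/s8.png',im['pixels'])
print([(np.round(r['point'],3).tolist(),round(r['score'],2)) for r in spotter.mark_of('mallet','scene')[:1]])
E
```

```text
28.125 [0.4968 0.1531 0.2036] 0.08510318902977922 [ 0.4 -0.2  0.3]
[([0.508, -0.019, 0.0], 0.82)]
```

View pics/s8.png

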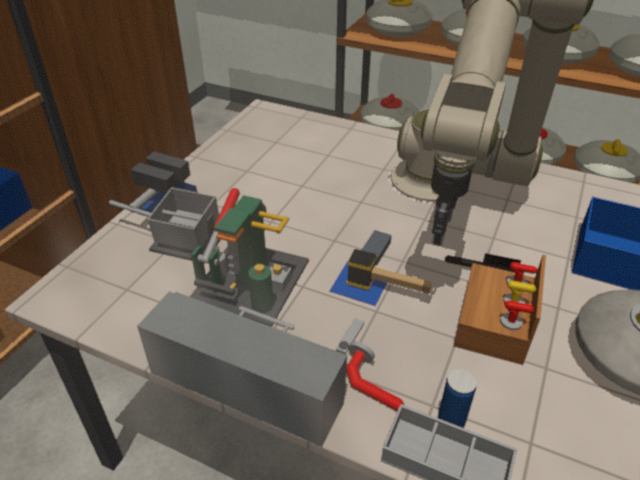

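The mallet stands upright on the pad at (365,268). The lever at (233,200) and the ram at (232,238) are up, the bystanders haven't moved, and the gripper is clear at (440,225). Handing in.

```bash
python3 -c "
from rig import order
print(order.close_job())"
```

```text
the job is handed in; nothing more can be done
None
```

I handed the job in at about 28 s of the 72 s limit: three full lever strokes with the ram up to about 75 mm by camera, the punch pin judged bottomed from about 23 N of push, and the mallet standing free on the blue pad with the bystanders unmoved in the last picture.

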